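# Prove the lift-up door stay of a fair-stall soap cupboard

## Task

Before the fair opens, try out the door stay of the small soap cupboard, the one with the green lift-up door: raise the door by its brass pull until the catch on the roof drops in and let go, so that the door stands open by itself. Then press the red tab on that cupboard's roof to unlock the catch, and let the door sink fully shut without forcing it down. Keep the blue-doored candle cupboard shut and do not knock over the cream candle jar or the amber oil bottle standing beside the cupboards.

Things in the scene. Friction and masses are not known exactly. Their poses are not given: they have to be found in the camera images.
- flap (a joint): green lift-up door of the soap cupboard (190 mm wide, 150 mm hinge to free edge, 10 mm thick, 0.4 kg). Value in rad: 0 shut, sloping 45 degrees down to the front; grows as the free edge rises; 0.79 level; the catch drops in at about 1.0; end stop 1.15: raise it to 1.05 to 1.12, then let go. Lifting takes about 4 N. Unlocked, it sinks shut by itself on a damper in about 2 s
- flap_pull (a point): grip point on the green door's brass pull, a fin square on the outer face near the free edge: 12 mm thick along the hinge line, 24 mm along the door, 52 mm tall; point mid-thickness, 32 mm off the face, 20 mm below the fin's end, 140 mm from the hinge line. Door shut: 122 mm in front of the hinge line, 69 mm below it. Held by its flat sides it may turn in the fingers
- flap_hinge (a point): middle of the green door's hinge line (upper edge), 208 mm above the table, on a light wood cupboard 200 x 200 mm, 205 mm high, roof green like the door. Its axes are the cupboard's: x level to the cupboard's back (the door opens towards -x), y along the hinge line, z up. The door opens by turning about +y
- catch (a joint): rocking spring catch on the soap cupboard's roof that locks the raised door. Value in rad: 0 at rest (hooked), grows as its red tab is pressed; door free from about 0.2; end stop 0.35 (tab about 15 mm down). Takes about 2 N; springs back. The rising door tips it for a moment. Keep it pressed about 1 s until the door has started down
- catch_tab (a point): middle of the top face of the soap cupboard's red press tab, 34 mm wide and 32 mm long, at rest 75 mm behind the hinge line and 255 mm above the table; press straight down. Its twin on the other cupboard looks the same
- flap_b (a joint): the same kind of door, painted blue with a blue roof, on the candle cupboard, a twin of the soap cupboard that stands on its other side, left or right. Value in rad, 0 shut. Leave it shut
- jar_center (a point): middle of a cream candle jar with a metal lid, 62 mm across and 72 mm high, standing loose beside the cupboards; half-way up. A bystander, z axis up
- oil_center (a point): middle of an amber oil bottle with a black cap, 36 mm across and 85 mm high, standing loose beside the cupboards; half-way up. A bystander, z axis up

How it is judged:
By the outcome, as a careful person would: the job done as asked, in the order asked, and still so for the second after the job is handed in, with the robot touching nothing.
It also fails if it takes over 54 s, if anything falls off the work surface, if the arm or the gripper's body presses on something with over 40 N, if the wrist force passes 120 N, or if a joint passes its speed limit or range.

## Robot

A 7-joint arm with a two-finger parallel gripper is mounted at the origin on the work surface. World frame = base frame: x ahead of the robot, y to its left, z up, the work surface at z = 0. Lengths are in m, angles in rad, forces in N, time in s.
With the tool pointing down it reaches from about 0.425 to 0.825 m from the base axis. Payload 3.6 kg.
Tool frame: the origin (TCP) lies at the centre of the arm's flange, where the gripper is bolted on; the fingertips stand 186 mm ahead of it and the grasp point (between the pads) lies 167 mm ahead of it; z points along the fingers, y is the line along which they close (so a half turn about z gives the same grasp; the last joint's range is limited). The gripper opens to 93 mm and grips with 3 to 60 N. Pads are 15 mm wide; open, the fingers measure 128 mm over their backs; the gripper's body (75 mm by 188 mm) begins 65 mm behind the grasp point.
Start: joints at [-1.135, 0.615, -0.013, 1.423, 0.008, 1.103, -0.04], TCP at [0.29, 0.582, 0.405] pointing down, gripper open.
Joint ranges: [-3.12, 3.12], [-0.3, 2.06], [-1.34, 1.32], [0.26, 2.42], [-1.36, 4.5], [0.01, 1.98], [-2.84, 2.84]. Speed limits (rad/s): [2.79, 2.79, 3.14, 3.14, 3.14, 3.14, 3.14].

## Interface

Orientations are given as [roll, pitch, yaw] about the fixed x, y, z axes, in that order (R = Rz(yaw) Ry(pitch) Rx(roll)).
In Python, from station import arm gives the robot as it stands.
- The arm moves only by the tool servo_tool, never from a script. Its argument "moves" is a list of rows, each a list of 2 entries, a list of its own where there are three numbers: the shift along the tool's x, y, z as a fraction of full scale, then the turn about the tool's z as a fraction of full scale. A call has 1 to 10 rows; each row shifts and turns the commanded pose from where the row before left it, along the tool's axes as they then stand; what a row does not reach is not made up. Full scale, the value 1, is 400 mm for a shift and 45 degrees for a turn. A row lasts 1/12 s, in which the tool goes at most 41.7 mm and 7.16 degrees, less where a joint would pass 70% of its speed; a pose out of reach is approached as far as the arm can. A call with a number of a shift or a turn outside -1 to 1 is refused whole. A call with a gripper value outside its range is refused whole. "gripper" is the gripper's target within -1 to 1 (fully open at 1, half-way at 0, shut at -1), set as the call begins (left out, the last holds). The fingers move at their own pace and stop on an object; the grip force is fixed at half the most. Time passes only in rows, so rows that do not move let the fingers close. It gives the time, the measured TCP pose, the force, the opening and the grip force at its end, in the units of the state.
- arm.get_state(): the state, without advancing time (a new reading comes with each control period).
- arm.read_camera(name): name is "side" or "top" or "wrist"; returns the picture (384x512x3 uint8, red, green, blue); there is no depth.
- arm.calibration(name): a dict with "intrinsics" (3x3 intrinsics, pixels), "position" and "attitude" of the camera in the world; the wrist camera has in their place "mount" (4x4, takes a point from camera to tool coordinates, whose origin is the TCP and whose axes are the flange's). Camera axes: x right, y down, z forward; pixel columns grow to the right and rows downward; lengths in m; the calibration is good to about 2 mm. A picture is of the moment at which its call begins: read the wrist's pose just before it. calibration takes no time and is no camera call.
- arm.sign_off(): hands the job in; it is judged then, once.
The state is a dict: "clock": time; "qpos": joint angles; "dq": joint speeds; "joint_efforts": joint torques, N m; "ee_pos": TCP position; "eef_rot": TCP orientation; "wrist_force": force on the tool from outside, world axes, zero at the start; "wrist_torque": the same for the moment, N m; "grip_width": finger opening in m; "finger_force": force on a finger pad.
Only numpy, scipy, OpenCV 4.12 (cv2) and the standard library are available. Lean on these libraries where they do the work, as an engineer would, in place of code of your own. Each camera call takes 0.05 s, during which the arm holds its last target. There are 200 camera calls.

## Working session

There is one attempt and no reset: what is moved stays moved. The work goes in short steps, Python scripts to look and compute and a tool call to move; the robot and the scene stay as the last step left them, time stands still between calls to the robot, and variables do not carry over. Pictures are saved under pics/ and viewed, at most 10 in all, crops included, and the job is handed in when it is done.

Besides the shell and the picture viewer there is one more tool, called after "Emit:" as name(argument=value, ...), one argument or row to a line, values as JSON. servo_tool: Moves the arm, as the interface text tells. Its arguments: {"type":"object","properties":{"moves":{"type":"array"},"gripper":{"type":"number"}},"required":["moves"]}

```bash
ls; mkdir -p pics; python3 - <<'E'
from station import arm
import cv2,numpy as np
s=arm.get_state();print({k:np.round(v,3).tolist() for k,v in s.items()})
ims=[]
for n in("side","top"):
    im=arm.read_camera(n);cv2.imwrite(f"pics/{n}0.png",im[:,:,::-1])
    c=arm.calibration(n);print(n,c)
print(arm.calibration("wrist"))
E
```

```text
pics
{'clock': 0.0, 'qpos': [-1.134, 0.616, -0.013, 1.425, 0.008, 1.103, -0.04], 'dq': [0.0, -0.0, 0.001, -0.0, 0.0, -0.001, -0.0], 'joint_efforts': [-0.001, -45.893, 0.209, -16.574, -0.061, 0.021, 0.0], 'ee_pos': [0.29, 0.581, 0.404], 'eef_rot': [-3.139, 0.0, 2.679], 'wrist_force': [0.137, 0.264, -0.024], 'wrist_torque': [0.014, 0.035, 0.05], 'finger_force': 0.0, 'grip_width': 0.093}
side {'intrinsics': array([[367.5872514 ,   0.        , 256.25113844],
       [  0.        , 367.5872514 , 190.87203401],
       [  0.        ,   0.        ,   1.        ]]), 'position': array([ 0.34669341, -0.85059901,  0.69622361]), 'attitude': array([-2.09803159, -0.01551387, -0.23339538])}
top {'intrinsics': array([[476.02964477,   0.        , 255.97266303],
       [  0.        , 476.02964477, 193.09569015],
       [  0.        ,   0.        ,   1.        ]]), 'position': array([0.41163959, 0.00247363, 1.72809711]), 'attitude': array([-3.05669843,  0.01283164, -1.58151304])}
{'intrinsics': array([[281.42148011,   0.        , 256.07980744],
       [  0.        , 281.42148011, 188.35905925],
       [  0.        ,   0.        ,   1.        ]]), 'mount': array([[-2.77975932e-05, -9.64366302e-01, -2.64570662e-01,
         7.22704725e-02],
       [ 9.99999997e-01, -4.44527287e-05,  5.69644433e-05,
         1.06183311e-04],
       [-6.66954773e-05, -2.64570660e-01,  9.64366301e-01,
         2.01401192e-02],
       [ 0.00000000e+00,  0.00000000e+00,  0.00000000e+00,
         1.00000000e+00]])}
```

View pics/side0.png

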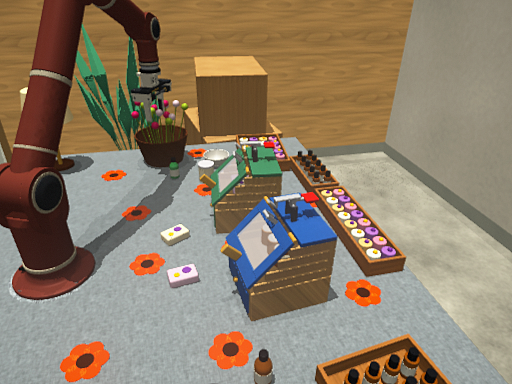

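View pics/top0.png

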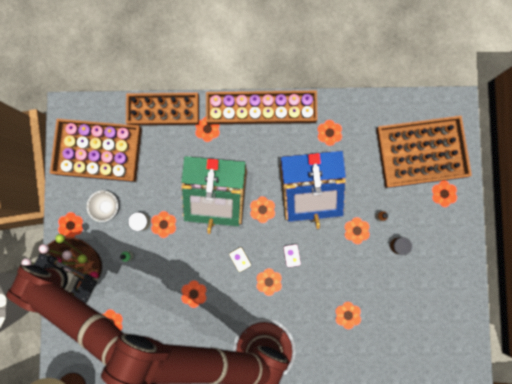

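Top view: green cupboard around (213,190) with red tab at (213,163) and pull at (210,226). The blue twin is at (313,186), the jar at (138,220) and the bottle near (381,215).

```bash
cat >h.py <<'E'
import numpy as np,cv2
from scipy.spatial.transform import Rotation as Ro
from station import arm
def cam(n,st=None):
    c=arm.calibration(n);K=c["intrinsics"]
    if n!="wrist": return K,Ro.from_euler("xyz",c["attitude"]).as_matrix(),np.array(c["position"])
    R=Ro.from_euler("xyz",st["eef_rot"]).as_matrix();M=c["mount"]
    return K,R@M[:3,:3],R@M[:3,3]+st["ee_pos"]
def ray(C,uv):
    K,R,p=C;d=R@np.linalg.solve(K,[uv[0],uv[1],1.]);return p,d/np.linalg.norm(d)
def onz(C,uv,z):
    p,d=ray(C,uv);return p+d*(z-p[2])/d[2]
def tri(C1,a,C2,b):
    p,d=ray(C1,a);q,e=ray(C2,b);s=np.linalg.lstsq(np.c_[d,-e],q-p,rcond=None)[0]
    x,y=p+d*s[0],q+e*s[1];return (x+y)/2,np.linalg.norm(x-y)
def blobs(im,lo,hi,amin=15):
    m=cv2.inRange(cv2.cvtColor(im,cv2.COLOR_RGB2HSV),np.array(lo),np.array(hi))
    n,l,s,c=cv2.connectedComponentsWithStats(m)
    return [(s[i,4],c[i].round(1),s[i,:4],l==i) for i in range(1,n) if s[i,4]>=amin]
E
python3 - <<'E'
from h import *
for n in("side","top"):
    im=cv2.imread(f"pics/{n}0.png")[:,:,::-1].copy();C=cam(n)
    for nm,lo,hi in(("red",(0,200,150),(3,255,255)),("brass",(12,150,100),(24,255,255)),("green",(65,120,40),(85,255,255))):
        print(n,nm,[(b[0],b[1].tolist(),b[2].tolist()) for b in blobs(im,lo,hi) if n=="top" or b[1][0]>190])
im=cv2.imread("pics/top0.png");C=cam("top")
for b in blobs(im[:,:,::-1].copy(),(65,120,40),(85,255,255),100):
    print("rect",cv2.minAreaRect(np.argwhere(b[3])[:,::-1].astype(np.int32)))
print("oz",onz(C,(213,163),.255),onz(C,(210,226),.15),onz(C,(138,220),.072),onz(C,(381,215),.085))
a=cv2.resize(im[140:240,170:260],None,fx=6,fy=6,interpolation=2)
s=cv2.imread("pics/side0.png");b=cv2.resize(s[130:230,195:295],None,fx=6,fy=6,interpolation=2)
cv2.imwrite("pics/crop0.png",cv2.resize(np.hstack([a[:, :540],b]),(798,420)))
E
```

```text
side red [(np.int32(41), [268.5, 144.3], [264, 142, 10, 5]), (np.int32(108), [309.7, 196.5], [301, 192, 18, 10])]
side brass [(np.int32(21), [275.0, 2.6], [272, 0, 8, 6]), (np.int32(22), [297.1, 4.0], [294, 0, 7, 10]), (np.int32(17), [330.1, 0.8], [326, 0, 11, 4]), (np.int32(40), [358.6, 5.4], [353, 0, 11, 11]), (np.int32(21), [395.0, 2.9], [392, 0, 7, 7]), (np.int32(17), [403.4, 1.1], [399, 0, 9, 5]), (np.int32(73), [407.6, 13.8], [402, 0, 11, 30]), (np.int32(45), [270.0, 9.2], [265, 2, 12, 14]), (np.int32(24), [243.2, 10.1], [237, 5, 10, 11]), (np.int32(23), [282.2, 7.8], [277, 5, 13, 7]), (np.int32(35), [340.1, 9.8], [333, 5, 15, 11]), (np.int32(41), [372.2, 10.8], [366, 4, 13, 15]), (np.int32(16), [326.3, 8.2], [324, 7, 7, 4]), (np.int32(31), [387.5, 9.9], [381, 7, 14, 6]), (np.int32(16), [196.1, 13.4], [194, 10, 6, 7]), (np.int32(19), [288.4, 14.6], [285, 12, 8, 8]), (np.int32(24), [382.5, 14.6], [379, 12, 9, 7]), (np.int32(17), [297.3, 18.6], [295, 15, 6, 9]), (np.int32(24), [314.2, 17.3], [307, 15, 14, 5]), (np.int32(19), [339.8, 17.4], [337, 14, 8, 8]), (np.int32(17), [375.4,
[... 4640 characters left out ...]
0), [348.8, 230.2], [347, 228, 5, 5]), (np.int32(15), [364.5, 230.1], [363, 228, 4, 5]), (np.int32(46), [356.5, 236.8], [350, 235, 14, 5]), (np.int32(161), [272.5, 281.5], [265, 270, 15, 24]), (np.int32(74), [261.4, 281.8], [258, 274, 8, 17]), (np.int32(25), [343.4, 308.1], [341, 306, 6, 5]), (np.int32(20), [351.8, 308.3], [350, 306, 5, 6]), (np.int32(28), [340.3, 315.0], [338, 313, 6, 5]), (np.int32(23), [355.4, 315.3], [353, 313, 6, 6]), (np.int32(29), [344.0, 321.6], [341, 319, 7, 6])]
top green [(np.int32(25), [126.3, 255.9], [124, 253, 5, 7])]
oz [0.63321781 0.15337377 0.255     ] [0.43858493 0.17472021 0.15      ] [0.46353214 0.43450412 0.072     ] [ 0.47101233 -0.40714695  0.085     ]
```

View pics/crop0.png

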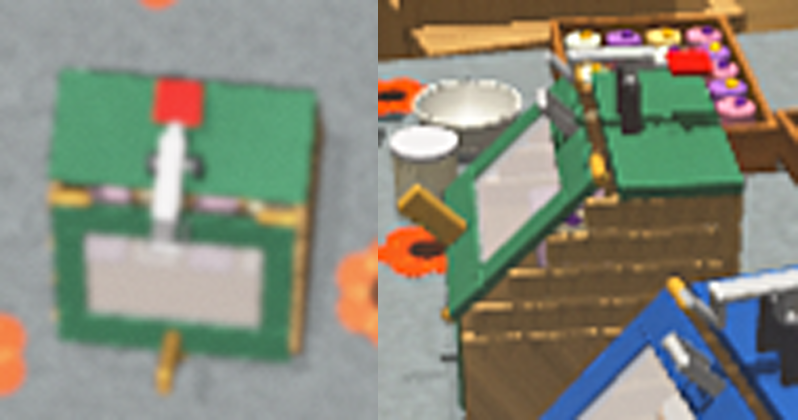

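The crop shows the red tab at (212.6,164.0) and the fin from (211.7,219.8) to its lower tip (209.5,233.3). The roof's back corners are at (184.5,156.7) and (245.2,161.4), all in top-view pixels.

```bash
python3 - <<'E'
from h import *
T=cam("top");S=cam("side")
tab=onz(T,(212.6,164),.255);tip=onz(T,(209.5,233.3),.145)
bl=onz(T,(184.5,156.7),.208);br=onz(T,(245.2,161.4),.208)
print("tab",tab,"tip",tip,np.linalg.norm((tab-tip)[:2]),"yaw",np.arctan2(*(tab-tip)[[1,0]]))
print("back",bl,br,"w",np.linalg.norm(bl-br),"yaw",np.arctan2(*(bl-br)[[1,0]])-np.pi/2)
print("tri tab",tri(T,(212.6,164),S,(268.5,144.3)))
print("tri fin",tri(T,(210,226.5),S,(207.3,180.5)))
yaw=np.arctan2(*(bl-br)[[1,0]])-np.pi/2
for w in (yaw,np.arctan2(*(tab-tip)[[1,0]])):
    x=np.array([np.cos(w),np.sin(w)])
    print(w,"grip via tab",tab[:2]-x*.197,"via tip",tip[:2]+x*.0225)
s=arm.get_state();print(s["ee_pos"],s["eef_rot"])
E
```

```text
tab [0.63007932 0.15463523 0.255     ] tip [0.41451909 0.17698801 0.145     ] 0.21671607513640778 yaw -0.10332690248069382
back [0.66200123 0.25035633 0.208     ] [0.64418022 0.05422811 0.208     ] w 0.19693619947408966 yaw -0.09061524675936883
tri tab (array([0.63072158, 0.15462705, 0.25405228]), np.float64(0.0010180022943535906))
tri fin (array([0.43885841, 0.1759039 , 0.13781003]), np.float64(0.003473646887608778))
-0.09061524675936883 grip via tab [0.43388756 0.17246202] via tip [0.43692678 0.17495196]
-0.10332690248069382 grip via tab [0.43413001 0.17495443] via tip [0.43689909 0.17466729]
[0.29005872 0.58138306 0.40373787] [-3.13936005e+00  2.64747213e-05  2.67884527e+00]
```

Emit:
servo_tool(
  moves=[
    [[0, 0, -0.06], 0],
    [[-0.0555, -0.0535, 0], 0],
    [[-0.0555, -0.0535, 0], 0],
    [[-0.0555, -0.0535, 0], 0],
    [[-0.0555, -0.0535, 0], 0],
    [[-0.0555, -0.0535, 0], 0],
    [[-0.0555, -0.0535, 0], 0],
    [[-0.0555, -0.0535, 0], 0],
    [[-0.0555, -0.0535, 0], 0],
    [[-0.0555, -0.0535, 0], 0],
  ],
  gripper=0.4,
)

```text
clock: 0.93
ee_pos: [0.3831, 0.3185, 0.4284]
eef_rot: [-3.141, -0.0, 2.679]
wrist_force: [0.7, 0.8, -0.2]
grip_width: 0.065
finger_force: 0.0
```

Emit:
servo_tool(
  moves=[
    [[-0.0555, -0.0535, 0], 0],
    [[-0.0555, -0.0535, 0], 0],
    [[-0.0555, -0.0535, 0], 0],
    [[-0.0555, -0.0535, 0], 0],
    [[-0.0555, -0.0535, 0], 0],
    [[0, 0, 0.03], -0.155],
    [[0, 0, 0], -0.155],
    [[0, 0, 0], -0.155],
    [[0, 0, 0], 0],
    [[0, 0, 0], 0],
  ],
)

```text
clock: 1.77
ee_pos: [0.4345, 0.1746, 0.4165]
eef_rot: [-3.141, -0.001, 3.041]
wrist_force: [-0.2, 0.1, -0.2]
grip_width: 0.0648
finger_force: 0.0
```

```bash
python3 - <<'E'
from h import *
s=arm.get_state();im=arm.read_camera("wrist");cv2.imwrite("pics/w1.png",im[:,:,::-1])
print({k:np.round(v,4).tolist() for k,v in s.items()})
E
```

```text
{'clock': 1.7667, 'qpos': [-0.4135, 0.322, -0.0204, 1.9096, 0.0079, 0.9107, 1.0323], 'dq': [-0.0124, -0.0013, 0.0097, -0.0051, -0.001, 0.0019, -0.0066], 'joint_efforts': [0.2269, -30.6344, 0.0606, -14.5714, 0.0025, 0.0824, 0.0882], 'ee_pos': [0.4345, 0.1746, 0.4165], 'eef_rot': [-3.1414, -0.0007, 3.0408], 'wrist_force': [-0.184, 0.1106, -0.2497], 'wrist_torque': [0.1067, 0.0535, -0.0129], 'finger_force': 0.0, 'grip_width': 0.0648}
```

View pics/w1.png

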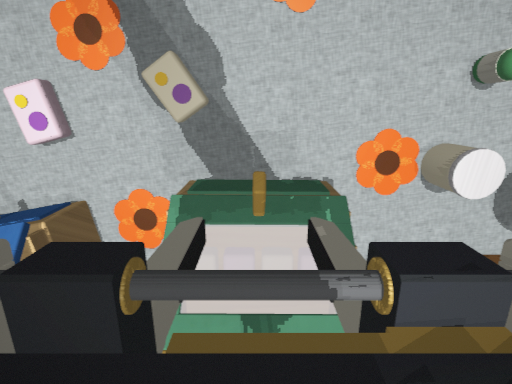

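The wrist view shows the brass fin upright at column 259 (rows 171–215), nearly centred between the fingers.

```bash
python3 - <<'E'
from h import *
s=arm.get_state();im=cv2.imread("pics/w1.png")[:,:,::-1].copy();C=cam("wrist",s)
b=max([b for b in blobs(im,(12,120,60),(26,255,255),100) if 230<b[1][0]<290 and b[1][1]<230],key=lambda b:b[0]);print(b[:3])
R=Ro.from_euler("xyz",s["eef_rot"]).as_matrix()
x,y,w,h=b[2]
for uv,z in(((x+w/2,y),.145),((x+w/2,y+10),.153)):
    p=onz(C,uv,z);print(p,"tool",R.T@(p-s["ee_pos"]))
E
```

```text
(np.int32(537), array([258.7, 193. ]), array([253, 172,  13,  44], dtype=int32))
[0.41599132 0.17944648 0.145     ] tool [0.01877013 0.00286843 0.27163289]
[0.42334806 0.17863671 0.153     ] tool [0.01137236 0.00279958 0.26363004]
```

Emit:
servo_tool(
  moves=[
    [[-0.007, 0.007, 0.04], 0],
    [[0, 0, 0.06], 0],
    [[0, 0, 0.06], 0],
    [[0, 0, 0.06], 0],
    [[0, 0, 0.04], 0],
    [[0, 0, 0.016], 0],
    [[0, 0, 0], 0],
    [[0, 0, 0], 0],
  ],
)

```text
clock: 2.48
ee_pos: [0.4379, 0.1776, 0.3067]
eef_rot: [3.141, 0.001, 3.043]
wrist_force: [-0.2, -0.1, 0.8]
grip_width: 0.0648
finger_force: 0.0
```

Emit:
servo_tool(
  moves=[
    [[0, 0, 0], 0],
    [[0, 0, 0], 0],
    [[0, 0, 0], 0],
    [[0, 0, 0], 0],
    [[0, 0, 0], 0],
    [[0, 0, 0], 0],
    [[0, 0, 0], 0],
    [[0, 0, 0], 0],
  ],
  gripper=-1,
)

```text
clock: 3.15
ee_pos: [0.4376, 0.1773, 0.3064]
eef_rot: [-3.142, -0.0, 3.044]
wrist_force: [0.4, -0.9, 0.1]
grip_width: 0.0161
finger_force: 0.0
```

Emit:
servo_tool(
  moves=[
    [[0, 0, 0], 0],
    [[0, 0, 0], 0],
    [[0, 0, 0], 0],
    [[0, 0, 0], 0],
  ],
)

```text
clock: 3.48
ee_pos: [0.4376, 0.1769, 0.3063]
eef_rot: [-3.141, -0.0, 3.043]
wrist_force: [-0.2, -1.7, 2.0]
grip_width: 0.0116
finger_force: 30.0
```

Emit:
servo_tool(
  moves=[
    [[0.009, 0, -0.017], 0],
    [[0.008, 0, -0.017], 0],
    [[0.007, 0, -0.018], 0],
    [[0.006, 0, -0.018], 0],
    [[0.005, 0, -0.018], 0],
    [[0.004, 0, -0.019], 0],
  ],
)

```text
clock: 3.98
ee_pos: [0.4219, 0.1785, 0.3499]
eef_rot: [-3.141, 0.0, 3.044]
wrist_force: [3.8, -2.3, -7.7]
grip_width: 0.0122
finger_force: 30.0
```

Emit:
servo_tool(
  moves=[
    [[0.003, 0, -0.019], 0],
    [[0.002, 0, -0.019], 0],
    [[0.001, 0, -0.019], 0],
    [[0, 0, -0.019], 0],
    [[-0.001, 0, -0.019], 0],
    [[-0.002, 0, -0.019], 0],
    [[-0.003, 0, -0.019], 0],
    [[-0.004, 0, -0.018], 0],
    [[-0.005, 0, -0.018], 0],
  ],
)

```text
clock: 4.73
ee_pos: [0.4254, 0.1783, 0.4171]
eef_rot: [-3.141, -0.001, 3.044]
wrist_force: [3.5, -2.6, -9.3]
grip_width: 0.012
finger_force: 30.0
```

Emit:
servo_tool(
  moves=[
    [[-0.006, 0, -0.018], 0],
    [[-0.007, 0, -0.018], 0],
    [[-0.008, 0, -0.017], 0],
    [[-0.009, 0, -0.017], 0],
    [[-0.009, 0, -0.016], 0],
    [[0, 0, 0], 0],
    [[0, 0, 0], 0],
  ],
)

```text
clock: 5.32
ee_pos: [0.4412, 0.1766, 0.452]
eef_rot: [-3.141, 0.001, 3.044]
wrist_force: [-1.3, -4.8, -1.5]
grip_width: 0.0115
finger_force: 30.0
```

```bash
python3 - <<'E'
from h import *
s=arm.get_state();print({k:np.round(s[k],4).tolist() for k in("clock","ee_pos","wrist_force")})
f=.438+.122*np.cos(-.098);h0=np.array([.4376+.1214,.1770-.0119,.208])
d=s["ee_pos"]-[0,0,.167]-h0;fr=-(d[0]*np.cos(-.098)+d[1]*np.sin(-.098));print(fr,d[2],np.hypot(fr,d[2]),np.arctan2(d[2],fr)+.5148)
im=arm.read_camera("side");cv2.imwrite("pics/s2.png",cv2.resize(im[110:230,190:310,::-1],None,fx=4,fy=4,interpolation=2))
E
```

```text
{'clock': 5.3167, 'ee_pos': [0.4412, 0.1766, 0.452], 'wrist_force': [-1.2908, -4.7657, -1.5168]}
0.1183278518262862 0.07698495772323774 0.14116714997998736 1.0916019881483252
```

View pics/s2.png

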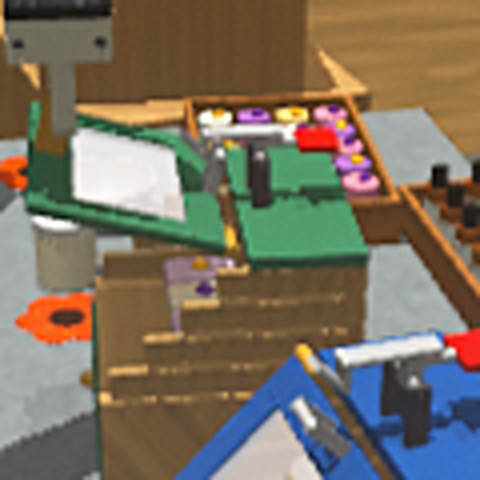

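The door stands raised past level with the fin in the fingers, at about 1.09 rad by the grip pose. Releasing it now and rising straight up.

Emit:
servo_tool(
  moves=[
    [[0, 0, 0], 0],
    [[0, 0, 0], 0],
    [[0, 0, 0], 0],
    [[0, 0, 0], 0],
    [[0, 0, 0], 0],
    [[0, 0, 0], 0],
  ],
  gripper=0.3,
)

```text
clock: 5.87
ee_pos: [0.4412, 0.1774, 0.4514]
eef_rot: [3.141, 0.001, 3.045]
wrist_force: [-0.4, 0.4, 0.4]
grip_width: 0.0475
finger_force: 0.0
```

Emit:
servo_tool(
  moves=[
    [[0, 0, -0.02], 0],
    [[0, 0, -0.03], 0],
    [[0, 0, -0.05], 0],
    [[0, 0, -0.05], 0],
    [[0, 0, -0.05], 0],
    [[0, 0, 0], 0],
    [[0, 0, 0], 0],
  ],
)

```text
clock: 6.45
ee_pos: [0.4412, 0.177, 0.5323]
eef_rot: [3.14, 0.003, 3.044]
wrist_force: [-0.5, 0.1, -0.3]
grip_width: 0.0604
finger_force: 0.0
```

```bash
python3 - <<'E'
from h import *
s=arm.get_state();print({k:np.round(s[k],4).tolist() for k in("clock","ee_pos","wrist_force","qpos")})
im=arm.read_camera("side");im2=arm.read_camera("top");w=arm.read_camera("wrist");cv2.imwrite("pics/w3.png",w[:,:,::-1])
f=lambda a:cv2.resize(a[:,:,::-1],None,fx=3.3,fy=3.3,interpolation=2)
cv2.imwrite("pics/s3.png",np.hstack([f(im[110:230,190:310]),f(im2[140:260,165:285])]))
print([(b[0],b[1].tolist(),b[2].tolist()) for b in blobs(w,(0,180,120),(4,255,255),50)])
E
```

```text
{'clock': 6.45, 'ee_pos': [0.4412, 0.177, 0.5323], 'wrist_force': [-0.4828, 0.0999, -0.2597], 'qpos': [-0.4174, 0.2284, -0.0129, 1.6897, 0.003, 1.2205, 1.0422]}
[]
```

View pics/s3.png

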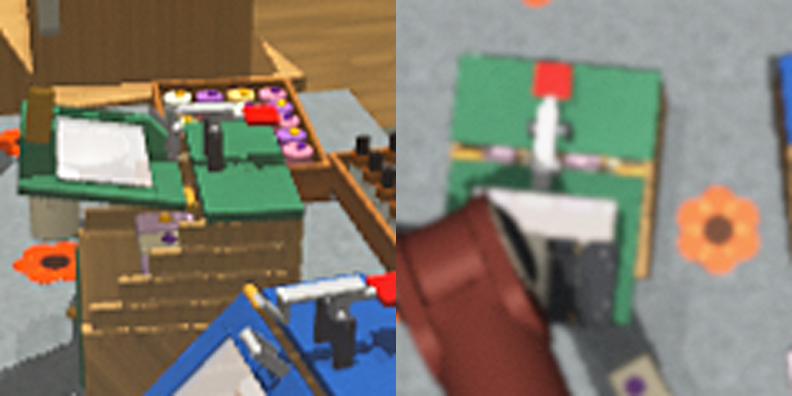

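The door stands open by itself, with the arm clear above it and the red tab still seen at rest. Next I close the fingers and move over the tab.

Emit:
servo_tool(
  moves=[
    [[-0.06, 0, 0], 0],
    [[-0.07, 0, 0], 0],
    [[-0.07, 0, 0], 0],
    [[-0.07, -0.002, 0], 0],
    [[-0.07, -0.003, 0], 0],
    [[-0.07, 0, 0.02], 0],
    [[-0.05, 0, 0.04], 0],
    [[-0.025, 0, 0.05], 0],
    [[0, 0, 0.04], 0],
    [[0, 0, 0.005], 0],
  ],
  gripper=-1,
)

```text
clock: 7.43
ee_pos: [0.634, 0.1556, 0.4634]
eef_rot: [-3.138, -0.01, 3.043]
wrist_force: [-1.4, 0.3, -0.4]
grip_width: 0.001
finger_force: 0.0
```

Emit:
servo_tool(
  moves=[
    [[0, 0, 0], 0],
    [[0, 0, 0], 0],
    [[0, 0, 0], 0],
    [[0, 0, 0], 0],
  ],
)

```text
clock: 7.77
ee_pos: [0.6339, 0.1562, 0.4708]
eef_rot: [3.141, 0.002, 3.044]
wrist_force: [-0.4, 0.1, -0.2]
grip_width: 0.0002
finger_force: 0.0
```

```bash
python3 - <<'E'
from h import *
s=arm.get_state();print({k:np.round(s[k],4).tolist() for k in("clock","ee_pos","wrist_force","grip_width")})
im=arm.read_camera("side");im2=arm.read_camera("wrist")
f=lambda a,k:cv2.resize(a[:,:,::-1],None,fx=k,fy=k,interpolation=2)
cv2.imwrite("pics/s4.png",np.hstack([f(im[100:200,200:300],3.84),f(im2,1)[:,60:460]]))
E
```

```text
{'clock': 7.7667, 'ee_pos': [0.6339, 0.1562, 0.4708], 'wrist_force': [-0.3653, 0.0684, -0.2201], 'grip_width': 0.0002}
```

View pics/s4.png

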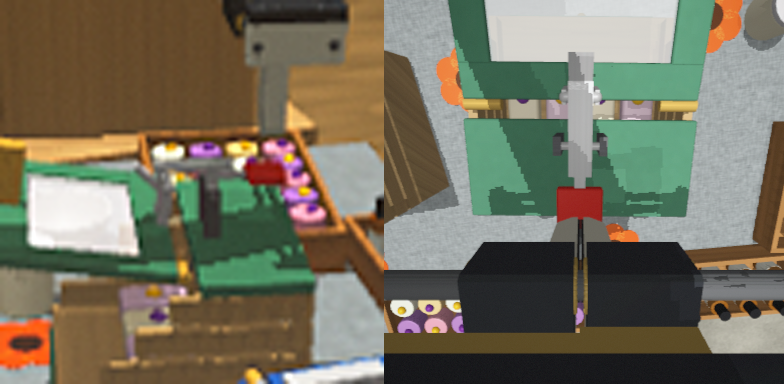

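The tab's front edge is at row 187, column 580 (lined up with the fingers), so the tips are centred within about 3 mm. Pressing now.

Emit:
servo_tool(
  moves=[
    [[0, 0, 0.03], 0],
    [[0, 0, 0.03], 0],
    [[0, 0, 0.02], 0],
    [[0, 0, 0.015], 0],
    [[0, 0, 0.01], 0],
    [[0, 0, 0], 0],
    [[0, 0, 0], 0],
  ],
)

```text
clock: 8.45
ee_pos: [0.6346, 0.1559, 0.4279]
eef_rot: [3.141, 0.002, 3.044]
wrist_force: [3.1, 0.3, 2.1]
grip_width: 0.0002
finger_force: 1.1
```

Emit:
servo_tool(
  moves=[
    [[0, 0, 0], 0],
    [[0, 0, 0], 0],
    [[0, 0, 0], 0],
    [[0, 0, 0], 0],
    [[0, 0, 0], 0],
    [[0, 0, 0], 0],
    [[0, 0, 0], 0],
    [[0, 0, 0], 0],
    [[0, 0, 0], 0],
  ],
)

```text
clock: 9.2
ee_pos: [0.6342, 0.156, 0.4274]
eef_rot: [3.141, 0.001, 3.044]
wrist_force: [3.4, -0.7, 2.4]
grip_width: -0.0
finger_force: 1.8
```

```bash
python3 - <<'E'
from h import *
s=arm.get_state();print({k:np.round(s[k],4).tolist() for k in("clock","ee_pos","wrist_force")})
im=arm.read_camera("side");cv2.imwrite("pics/s5.png",cv2.resize(im[110:230,190:310,::-1],None,fx=3,fy=3,interpolation=2))
E
```

```text
{'clock': 9.2, 'ee_pos': [0.6342, 0.156, 0.4274], 'wrist_force': [3.3712, -0.658, 2.4193]}
```

View pics/s5.png

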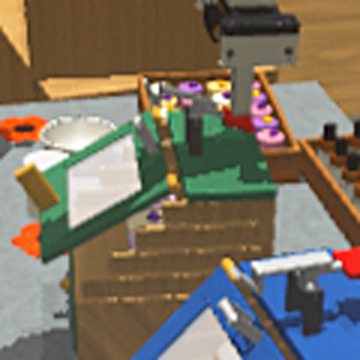

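The tab is pressed and the door has already sunk well down, so I release it, rise clear and wait for it to shut.

Emit:
servo_tool(
  moves=[
    [[0, 0, -0.02], 0],
    [[0, 0, -0.04], 0],
    [[0, 0, -0.05], 0],
    [[0, 0, -0.05], 0],
    [[0, 0, -0.05], 0],
    [[0, 0, -0.03], 0],
    [[0, 0, 0], 0],
    [[0, 0, 0], 0],
    [[0, 0, 0], 0],
    [[0, 0, 0], 0],
  ],
)

```text
clock: 10.08
ee_pos: [0.6337, 0.1561, 0.5212]
eef_rot: [-3.14, -0.004, 3.044]
wrist_force: [0.2, 0.5, -0.4]
grip_width: 0.0005
finger_force: 0.0
```

Emit:
servo_tool(
  moves=[
    [[0, 0, 0], 0],
    [[0, 0, 0], 0],
    [[0, 0, 0], 0],
    [[0, 0, 0], 0],
    [[0, 0, 0], 0],
    [[0, 0, 0], 0],
    [[0, 0, 0], 0],
    [[0, 0, 0], 0],
    [[0, 0, 0], 0],
    [[0, 0, 0], 0],
  ],
)

```text
clock: 10.92
ee_pos: [0.6341, 0.1561, 0.5232]
eef_rot: [3.142, -0.0, 3.044]
wrist_force: [-0.1, 0.6, 0.1]
grip_width: 0.0005
finger_force: 0.0
```

Emit:
servo_tool(
  moves=[
    [[0, 0, 0], 0],
    [[0, 0, 0], 0],
    [[0, 0, 0], 0],
    [[0, 0, 0], 0],
    [[0, 0, 0], 0],
    [[0, 0, 0], 0],
    [[0, 0, 0], 0],
    [[0, 0, 0], 0],
    [[0, 0, 0], 0],
    [[0, 0, 0], 0],
  ],
)

```text
clock: 11.75
ee_pos: [0.6341, 0.1561, 0.5231]
eef_rot: [-3.142, -0.0, 3.044]
wrist_force: [0.9, -0.4, 0.5]
grip_width: 0.0004
finger_force: 0.0
```

```bash
python3 - <<'E'
from h import *
s=arm.get_state();print({k:np.round(s[k],4).tolist() for k in("clock","ee_pos","wrist_force")})
im=arm.read_camera("side");o=cv2.imread("pics/side0.png")
f=lambda a:cv2.resize(a[110:310,180:340],None,fx=2.4,fy=2.4,interpolation=2)
cv2.imwrite("pics/s6.png",np.hstack([f(o),f(im[:,:,::-1])]))
print("diff door",np.abs(im[145:205,200:245].astype(int)-o[145:205,200:245,::-1]).mean())
for n in("brass",): print([b[1] for b in blobs(im,(12,150,100),(24,255,255)) if 195<b[1][0]<235 and 165<b[1][1]<260])
E
```

```text
{'clock': 11.75, 'ee_pos': [0.6341, 0.1561, 0.5231], 'wrist_force': [0.8829, -0.3702, 0.4537]}
diff door 6.218148148148148
[array([207.3, 180.5]), array([229.6, 249.7])]
```

View pics/s6.png

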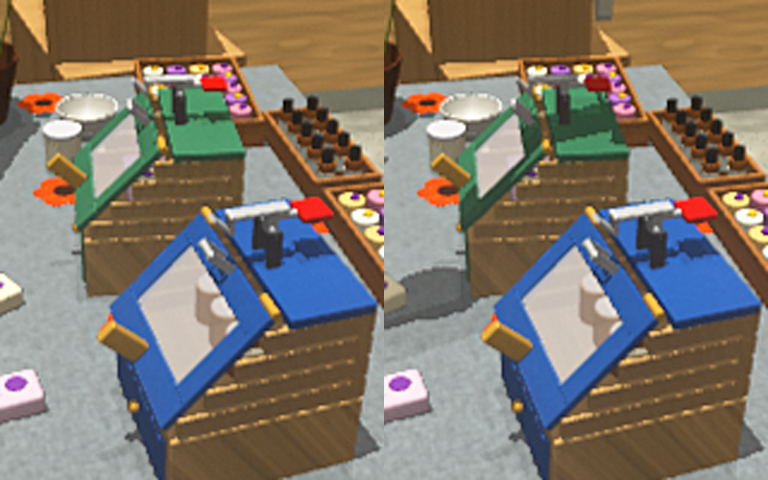

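The green door is shut again, with its pull back at pixel (207.3,180.5) exactly as at the start. The blue door hasn't moved, the jar still stands, and the arm never went near the bottle.

```bash
python3 -c "
from station import arm
print(arm.sign_off())"
```

```text
the job is handed in; nothing more can be done
None
```

The green door was raised to about 1.09 rad and stood open by itself on its catch; after I pressed the red tab it sank fully shut on its own, the blue door stayed shut, the jar still stands, the arm stayed well away from the oil bottle, and the job was handed in at about 12 s.

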